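# Change over the tube butt jig

### The arm

A 6-joint arm with a two-finger parallel gripper is mounted at the origin on the work surface; the furniture and walls round the work are solid. World frame = base frame: x ahead of the robot, y to its left, z up, the work surface at z = 0. Lengths are in m, angles in rad, forces in N, time in s.
With the tool pointing down it reaches from about 0.35 to 0.775 m from the base axis. Payload 7.3 kg.
Tool frame: the origin (TCP) lies at the very end of the fingers, on their centre line; the grasp point (between the pads) lies 19 mm behind it; z points along the fingers, y is the line along which they close (so a half turn about z gives the same grasp; the last joint's range is limited). The gripper opens to 92 mm and grips with 3 to 60 N. Pads are 19 mm wide; open, the fingers measure 130 mm over their backs; the gripper's body (75 mm by 190 mm) begins 47 mm behind the grasp point.
Start: joints at [-1.425, 0.342, 1.524, -0, 1.275, -0.146], TCP at [0.151, -0.503, 0.227] pointing down, gripper open.
Joint ranges: [-2.53, 2.53], [-0.77, 2.02], [0.04, 2.7], [-1, 4.14], [0.28, 2.66], [-3.11, 3.11]. Speed limits (rad/s): [2.57, 2.57, 3.14, 3.14, 3.14, 3.14].

### API

Orientations are given as [roll, pitch, yaw] about the fixed x, y, z axes, in that order (R = Rz(yaw) Ry(pitch) Rx(roll)).
In Python, from cell import robot gives the robot as it stands.
- The arm moves only by the tool apply_moves, never from a script. Its argument "motion" is text: rows parted by semicolons, each of 7 numbers parted by spaces: the opening in per cent of the stroke, from 0 (shut) to 100 (fully open), then the shift along the tool's x, y, z in cm, then the turn, a rotation vector about the tool's x, y, z in rad. A call has 1 to 20 rows; each row shifts and turns the commanded pose from where the row before left it, along the tool's axes as they then stand; what a row does not reach is not made up. A row lasts 1/8 s, in which the tool goes at most 62.5 mm and 10.7 degrees, less where a joint would pass 70% of its speed; a pose out of reach is approached as far as the arm can. A call with a gripper value outside its range is refused whole. The fingers move at their own pace and stop on an object; "force" is the grip in N (left out, the last holds). Time passes only in rows, so rows that do not move let the fingers close. It gives the time, the measured TCP pose, the force, the opening and the grip force at its end, in the units of the state.
- robot.observe(): the state, without advancing time (a new reading comes with each control period).
- robot.read_camera(name): name is "scene" or "top" or "wrist"; returns a dict with "img" (384x512x3 uint8, red, green, blue), "fovy" (degrees; the focal length in pixels is half the picture's height over the tangent of half this angle, whatever the lens; pixels are square), "cx", "cy" (the principal point, pixels), "k1" (the pictures are not rectified: a ray, as slopes to the right and down, at radius r is drawn at 1 + k1 r^2 times it, then the intrinsics apply), "R" (3x3) and "t" (3): a world point X has camera coordinates R X + t; the wrist camera has in their place "hand_eye" (4x4, takes a point from camera to tool coordinates, whose origin is the TCP and whose axes are the flange's). Camera axes: x right, y down, z forward; pixel columns grow to the right and rows downward; lengths in m; the calibration is good to about 2 mm. A picture is of the moment at which its call begins: read the wrist's pose just before it. There is no depth.
- robot.hand_in(): hands the job in; it is judged then, once.
Trained networks look in a picture, given as the dict that the camera call returned (one of the last four; its "shot" number tells which), for a name from the list of things; names that differ only in an ending like _2 or _b are one class to them, and where a whole thing is asked for, a point or a joint stands for the part that bears it (a point fixed in the world has none). Each returns a list of dicts, best first, with "score" (0 to 1); they miss things now and then, are a little off and sometimes report something else, mostly with a low value. They report only what shows in the picture. A call takes as long as a camera call.
- robot.search_frame(target, picture): "centre" ([x, y, z] in m, in world coordinates, good to about 4 mm: the middle of the surface that is visible of it).
- robot.trace(target, picture): "pixels" (384x512 bool, what is visible of it).
The state is a dict: "time": time; "qpos": joint angles; "qvel": joint speeds; "joint_efforts": joint torques, N m; "tool_pos": TCP position; "tool_rot": TCP orientation; "contact_force": force on the tool from outside, world axes, zero at the start; "torque": the same for the moment, N m; "opening": finger opening in m; "grip_force": force on a finger pad.
Only numpy, scipy, OpenCV 4.12 (cv2) and the standard library are available. Lean on these libraries where they do the work, as an engineer would, in place of code of your own. Each camera call takes 0.05 s, during which the arm holds its last target. There are 200 camera calls.

### The job

The vee jig still holds the thin solid bar from the last job: put it back in the empty middle groove of the stock rack, lying along the groove and about centred in it. Take the two tubes from the rack and lay them end to end in the vees of the jig ready for tacking, the longer one tight against the end stop and the shorter one butted tight against it with no gap. Set every piece down rather than dropping it, and leave the spray can and the loose ground vee block undisturbed.

Things in the scene. Friction and masses are not known exactly. Their poses are not given: they have to be found in the camera images.
- rack: Stock rack fixed to the bench on the robot's right; place and turn vary. Two grey cross bars, 14 x 230 mm, at x = -35 and +35 mm, tied by 14 mm wide bars at y = -106 and +106 mm, all tops 26 mm high; between the bars it is open to the bench, 56 mm free length for fingers. Three grooves run along its own x at y = -75, 0, +75 mm. Origin on the bench under its centre, z up.
- middle_groove (a point): Centre of the rack's middle groove, on its bottom line, 30 mm above the bench; empty at the start. Every groove is a pair of shallow steel saddles on the cross bars, sides sloping 25 degrees, lips 28 mm apart and 6.5 mm above the bottom line. Axes as the rack's.
- jig: Butt jig fixed ahead-left; place and turn vary. Dark base 290 x 44 x 10 mm; four 90-degree vee supports, each 16 mm wide along the jig, at x = -100, -30, +15, +105 mm; bottom line 30 mm and lips 45 mm above the bench, 36 mm over the lips. Vee along its own x. Finger room: x -92 to -38 and +23 to +97 mm. When loaded the tubes centre at x = +60 (longer) and -65 mm. Origin on the bench, z up.
- stop_face (a point): Point on the face of the jig's upright end stop, at the height of a tube's axis: x = +130 mm of the jig. The stop is 36 mm wide, 12 mm thick, 70 mm high over the bench, at the jig's left (+x) end seen from the robot. Axes as the jig's.
- long_tube: Plain bare-steel tube, 32 mm outside, 26 mm bore, 140 mm long, 0.2 to 0.42 kg. Origin on the axis at mid-length, own x along the axis (any roll; ends alike). Starts in either OUTER rack groove (the tubes swap between starts), up to 12 mm off centre lengthwise. Axis 47.7 mm above the bench in a rack groove, 52.6 mm in the jig. Rolls freely if pushed out sideways.
- short_tube: Plain bare-steel tube, 32 mm outside, 26 mm bore, 110 mm long, 0.16 to 0.33 kg. Origin on the axis at mid-length, own x along the axis (any roll; ends alike). Starts in either OUTER rack groove (the tubes swap between starts), up to 12 mm off centre lengthwise. Axis 47.7 mm above the bench in a rack groove, 52.6 mm in the jig. Rolls freely if pushed out sideways.
- bar: Solid aluminium round bar, diameter 22 mm, 150 mm long, 0.1 to 0.21 kg. Origin on the axis at mid-length; own x runs along the axis. Starts lying in the vees of the jig, its middle at x = +20 to +50 mm of the jig, so its middle may be right over a support; its axis is 45.6 mm above the bench in the jig, 42.1 mm in a rack groove.
- can: Loose upright spray can, 58 mm diameter, 192 mm high, standing between the rack and the jig. Origin at the centre of its underside. Leave it alone.
- block: Loose ground steel vee block, 60 x 40 x 34 mm, towards the far edge between rack and jig; not part of the jig. Origin at the centre of its underside. Leave it alone.

How it is judged:
By the outcome, as a careful person would: the job done as asked, in the order asked, and still so for the second after the job is handed in, with the robot touching nothing.
It also fails if it takes over 72 s, if anything falls off the work surface, if the arm or the gripper's body presses on something with over 40 N, if the wrist force passes 120 N, or if a joint passes its speed limit or range.

## Working session

There is one attempt and no reset: what is moved stays moved. The work goes in short steps, Python scripts to look and compute and a tool call to move; the robot and the scene stay as the last step left them, time stands still between calls to the robot, and variables do not carry over. Pictures are saved under pics/ and viewed, at most 10 in all, crops included, and the job is handed in when it is done.

Besides the shell and the picture viewer there is one more tool, called after "Emit:" by a JSON object that holds its "fn" and its "kwargs", one argument or row to a line. apply_moves: Moves the arm, as the interface text tells. Its arguments: {"type":"object","properties":{"motion":{"type":"string"},"force":{"type":"number"}},"required":["motion"]}

```bash
ls; mkdir -p pics
cat > h.py <<'E'
import numpy as np,cv2
from scipy.spatial.transform import Rotation as Ro
from cell import robot
def save(p,n): cv2.imwrite('pics/'+n,p['img'][:,:,::-1])
def K(p):
    f=p['img'].shape[0]/2/np.tan(np.radians(p['fovy'])/2); return f
def RT(p,st=None):
    if 'R' in p: return np.array(p['R']),np.array(p['t'])
    H=np.array(p['hand_eye']); T=np.eye(4); T[:3,:3]=Ro.from_euler('xyz',st['tool_rot']).as_matrix(); T[:3,3]=st['tool_pos']
    M=np.linalg.inv(T@H); return M[:3,:3],M[:3,3]
def undist(p,uv):
    f=K(p); d=(np.atleast_2d(uv).astype(float)-[p['cx'],p['cy']])/f; s=d.copy()
    for _ in range(20): s=d/(1+p['k1']*(s**2).sum(1,keepdims=True))
    return s
def rayz(p,uv,z,st=None):
    R,t=RT(p,st); s=undist(p,uv); d=np.c_[s,np.ones(len(s))]@R; c=-R.T@t
    return c+d*((z-c[2])/d[:,2:])
def proj(p,X,st=None):
    R,t=RT(p,st); c=np.atleast_2d(X)@R.T+t; s=c[:,:2]/c[:,2:]
    return s*(1+p['k1']*(s**2).sum(1,keepdims=True))*K(p)+[p['cx'],p['cy']]
E
python3 - <<'E'
from h import *
st=robot.observe(); print(st)
for n in ['top','scene']:
    p=robot.read_camera(n); save(p,n+'0.png'); print(n,p['fovy'],p['k1'],-np.array(p['R']).T@p['t'])
    for o in ['rack','jig','long_tube','short_tube','bar','can','block','stop_face','middle_groove']:
        try:
            for r in robot.search_frame(o,p)[:2]: print(o,np.round(r['centre'],4),r['score'])
        except Exception as e: print(o,e)
E
```

```text
pics
{'time': 0.0, 'qpos': array([-1.42498735e+00,  3.42725132e-01,  1.52502311e+00,  7.16607127e-06,
        1.27538551e+00, -1.46007843e-01]), 'qvel': array([-2.16121726e-04, -2.72102800e-04, -3.29639684e-04, -8.88012956e-05,
       -8.24404772e-04,  1.29580727e-03]), 'joint_efforts': array([-1.53935867e-03, -4.31251645e+01, -2.44219530e+01,  7.17326417e-02,
        5.61624987e-02, -1.17650461e-04]), 'tool_pos': array([ 0.15099854, -0.50239263,  0.22604158]), 'tool_rot': array([-3.14006895e+00, -2.30992739e-04,  2.91814551e-01]), 'contact_force': array([ 0.01885315, -0.26504763,  0.5618808 ]), 'torque': array([-0.00114059, -0.01869958,  0.04618035]), 'grip_force': 0.0, 'opening': 0.09153095436911791}
top 54.09373302109278 -0.03706783168131221 [ 0.34663869 -0.0472938   0.98054417]
rack [ 0.4865 -0.303   0.0256] 0.76
jig [0.5376 0.1263 0.0115] 0.88
jig [0.5511 0.1703 0.0544] 0.75
long_tube [ 0.4184 -0.289   0.0579] 0.79
short_tube [ 0.5635 -0.3233  0.0602] 0.71
bar [0.5499 0.1691 0.0558] 0.57
can [ 0.5119 -0.113   0.177 ] 0.66
block [ 0.6197 -0.119   0.0263] 0.69
block [ 0.4861 -0.3073  0.0266] 0.28
stop_face [0.5358 0.1288 0.0058] 0.86
stop_face [ 0.5135 -0.11    0.1759] 0.66
middle_groove [ 0.492  -0.3036  0.0244] 0.82
middle_groove [ 0.6203 -0.1214  0.0291] 0.29
scene 43.90112593596743 -0.1650557422165907 [-0.10815721 -1.18916005  0.85676334]
rack [ 0.4782 -0.3193  0.024 ] 0.71
jig [0.5342 0.1188 0.0104] 0.74
long_tube [ 0.4121 -0.3116  0.0608] 0.61
short_tube [ 0.5565 -0.343   0.0549] 0.84
bar [0.5461 0.1586 0.057 ] 0.62
can [ 0.5121 -0.1445  0.1071] 0.56
can [ 0.4818 -0.3234  0.0249] 0.49
block [ 0.6091 -0.1339  0.0221] 0.71
stop_face [0.5351 0.1203 0.008 ] 0.66
middle_groove [ 0.4818 -0.3261  0.0202] 0.95
```

View pics/top0.png

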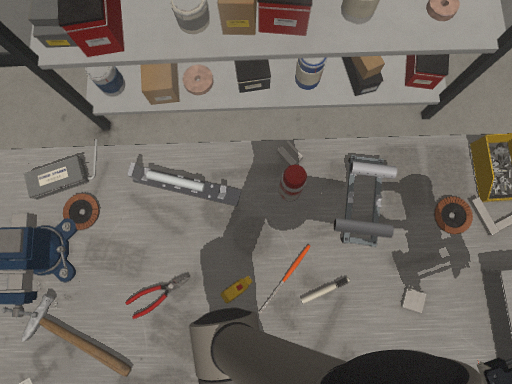

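View pics/scene0.png

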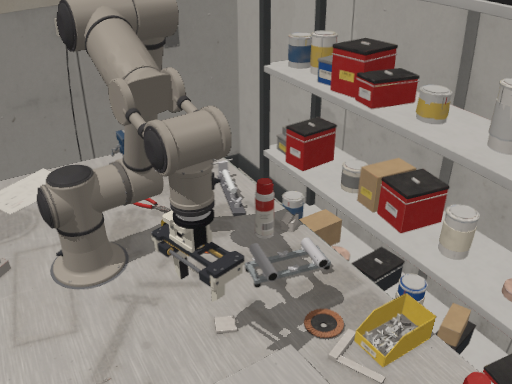

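```bash
cat >> h.py <<'E'
from scipy.optimize import minimize
def box(x0,x1,y0,y1,z0,z1): return np.array([[x,y,z] for x in(x0,x1) for y in(y0,y1) for z in(z0,z1)])/1000
def cyl(L,D):
    a=np.linspace(0,2*np.pi,48,endpoint=False); return np.array([[s*L/2,D/2*np.cos(t),D/2*np.sin(t)] for s in(-1,1) for t in a])/1000
M={'long_tube':[cyl(140,32)],'short_tube':[cyl(110,32)],'bar':[cyl(150,22)],
'rack':[box(s*35-7,s*35+7,-115,115,0,26) for s in(-1,1)]+[box(-35,35,s*106-7,s*106+7,12,26) for s in(-1,1)]+[box(s*35-7,s*35+7,y-14.5,y+14.5,26,36.5) for s in(-1,1) for y in(-75,0,75)],
'jig':[box(-145,145,-22,22,0,10),box(130,142,-18,18,0,70)]+[box(x-8,x+8,-19,19,10,45) for x in(-100,-30,15,105)]}
S=3
def render(p,parts,q,st=None):
    x,y,z,w=q; c,s=np.cos(w),np.sin(w); R=np.array([[c,-s,0],[s,c,0],[0,0,1]])
    im=np.zeros((384*S,512*S),np.uint8)
    for P in parts:
        uv=proj(p,P@R.T+[x,y,z],st); h=cv2.convexHull(((uv+.5)*S*16-8).astype(np.float32).reshape(-1,1,2))
        cv2.fillConvexPoly(im,np.round(h).astype(np.int32),255,shift=4,lineType=cv2.LINE_AA)
    return cv2.resize(im,(512,384),interpolation=cv2.INTER_AREA).astype(np.float32)/255
def fit(name,views,q0,free=(1,1,1,1),hide=None):
    "views: (picture,state,mask,ignore)"
    free=np.array(free,bool); q0=np.array(q0,float); sc=np.array([.01,.01,.01,.06])
    tg=[cv2.GaussianBlur(m.astype(np.float32),(0,0),1.2) for _,_,m,_ in views]
    def cost(v,full=False):
        q=q0.copy(); q[free]+=v*sc[free]; e=0
        for (p,st,m,ig),t in zip(views,tg):
            r=cv2.GaussianBlur(render(p,M[name],q,st),(0,0),1.2); d=(r-t)**2
            if ig is not None: d=d*(~ig)
            e+=d.sum()/m.sum()
        return e
    b=None
    n=free.sum(); x=np.zeros(n)
    for k in (1,.4,.2):
        sim=np.vstack([x]+[x+k*np.eye(n)[i] for i in range(n)])
        r=minimize(cost,x,method='Nelder-Mead',options=dict(initial_simplex=sim,xatol=.005,fatol=1e-5,maxiter=300)); x=r.x
    q=q0.copy(); q[free]+=x*sc[free]; return q,r.fun
def tr(o,p):
    r=robot.trace(o,p); return (r[0]['pixels'],r[0]['score']) if r else (None,0)
def tooldelta(st,dW):
    return Ro.from_euler('xyz',st['tool_rot']).as_matrix().T@np.array(dW)
E
python3 - <<'E'
from h import *
st=robot.observe()
P={n:robot.read_camera(n) for n in('top','scene','wrist')}
print(np.round(P['wrist']['hand_eye'],3),P['wrist']['fovy'])
G={'long_tube':[.418,-.295,.048,-.12],'short_tube':[.563,-.33,.048,-.12],'bar':[.55,.17,.0456,1.4],'rack':[.49,-.31,0,-.12],'jig':[.537,.128,0,1.4]}
# initial yaw from top pixel directions
mk={(o,n):tr(o,P[n]) for o in G for n in('top','scene')}
for k,v in mk.items(): print(k,None if v[0] is None else v[0].sum(),v[1])
for o in ('long_tube','short_tube','bar'):
    m=mk[o,'top'][0]; v,u=np.nonzero(m); X=rayz(P['top'],np.c_[u,v],.05)[:,:2]; c=X.mean(0); w,e=np.linalg.eigh(np.cov((X-c).T)); a=np.arctan2(*e[::-1,1])
    a=(a+np.pi/2)%np.pi-np.pi/2
    G[o][:2]=c; G[o][3]=a; print(o,c,a)
G['rack'][3]=G['long_tube'][3]; G['jig'][3]=G['bar'][3]
dil=lambda m:cv2.dilate(m.astype(np.uint8),np.ones((5,5)))>0
for o in G:
    for vs in (['top'],['top','scene']):
        V=[]
        for n in vs:
            m=mk[o,n][0]
            if m is None: continue
            ig=np.zeros_like(m)
            for q in {'rack':['long_tube','short_tube'],'jig':['bar']}.get(o,[]):
                if mk[q,n][0] is not None: ig|=dil(mk[q,n][0])
            V.append((P[n],st,m&~ig,ig))
        print(o,vs,*[np.round(a,4) for a in fit(o,V,G[o],(1,1,len(vs)-1,1))])
for o in('can','block'):
    print(o,[ (np.round(r['centre'],3),r['score']) for r in robot.search_frame(o,P['top'])[:1]])
E
```

```text
[[ 0.001 -0.967 -0.255  0.069]
 [ 1.     0.001 -0.    -0.001]
 [ 0.    -0.255  0.967 -0.159]
 [ 0.     0.     0.     1.   ]] 68.1135803507791
('long_tube', 'top') 682 0.6
('long_tube', 'scene') 437 0.85
('short_tube', 'top') 533 0.93
('short_tube', 'scene') 341 0.89
('bar', 'top') 496 0.82
('bar', 'scene') 158 0.63
('rack', 'top') 1098 0.59
('rack', 'scene') 809 0.69
('jig', 'top') 1438 0.69
('jig', 'scene') 584 0.63
long_tube [ 0.41825237 -0.29871927] 1.4277451480488246
short_tube [ 0.56390464 -0.33458505] 1.4282779566343224
bar [0.55023291 0.16596237] 1.3042928678239676
long_tube ['top'] [ 0.4186 -0.2979  0.048   1.4275] 0.0468
long_tube ['top', 'scene'] [ 0.4194 -0.2974  0.0498  1.4202] 0.0843
short_tube ['top'] [ 0.5646 -0.334   0.048   1.4171] 0.0293
short_tube ['top', 'scene'] [ 0.5648 -0.3339  0.0507  1.4153] 0.0823
bar ['top'] [0.5514 0.1679 0.0456 1.3046] 0.0109
bar ['top', 'scene'] [0.5503 0.1647 0.0537 1.2978] 0.0486
rack ['top'] [ 0.4926 -0.3131  0.      1.4101] 0.0674
rack ['top', 'scene'] [ 0.4926 -0.3109  0.0083  1.4221] 0.3749
jig ['top'] [0.5454 0.1479 0.     1.3028] 0.0252
jig ['top', 'scene'] [0.5453 0.1464 0.0048 1.3015] 0.0835
can [(array([ 0.514, -0.116,  0.177]), 0.7)]
block [(array([ 0.622, -0.12 ,  0.03 ]), 0.95)]
```

Emit:
{"fn": "apply_moves", "kwargs": {
  "motion": "100 5.35 -0.96 0 0 0 0;100 5.35 -0.96 0 0 0 0;100 5.35 -0.96 0 0 0 0;100 5.35 -0.96 0 0 0 0;100 5.35 -0.96 0 0 0 0;100 5.35 -0.96 0 0 0 0;100 5.35 -0.96 0 0 0 0;100 0 0 0 0 0 -0.16;100 0 0 0 0 0 -0.16;100 0 0 0 0 0 -0.16;100 0 0 0 0 0 -0.16;100 0 0 0 0 0 -0.16;100 0 0 0 0 0 -0.16;100 0 0 0 0 0 -0.16;100 0 0 0 0 0 0"
}}

```text
time: 3.62
tool_pos: [0.4904, -0.3307, 0.2267]
tool_rot: [-3.142, 0.0, 1.41]
contact_force: [0.3, -0.1, -0.1]
opening: 0.092
grip_force: 0.0
```

```bash
cat > look.py <<'E'
from h import *
import sys,pickle
def look(tag,names,G,hide={}):
    st=robot.observe(); p=robot.read_camera('wrist'); save(p,tag+'.png')
    mk={o:tr(o,p) for o in names}; out={}
    for o in names:
        m=mk[o][0]
        if m is None: print(o,'none'); continue
        ig=np.zeros_like(m)
        for q in hide.get(o,[]):
            if mk.get(q,(None,))[0] is not None: ig|=cv2.dilate(mk[q][0].astype(np.uint8),np.ones((5,5)))>0
        V=[(p,st,m&~ig,ig)]
        touch=m[0].any()or m[-1].any()or m[:,0].any()or m[:,-1].any()
        q,f=fit(o,V,G[o],(1,1,0,1)); q2,f2=fit(o,V,q,(1,1,1,1))
        print(o,'score',mk[o][1],'cut' if touch else '',m.sum(),'fixz',np.round(q,4),round(f,4),'freez',np.round(q2,4),round(f2,4)); out[o]=q
    pickle.dump((st,p,{o:mk[o][0] for o in names}),open(tag+'.pkl','wb'))
    return out
E
python3 - <<'E'
from look import *
G={'long_tube':[.4186,-.298,.0477,1.42],'short_tube':[.5646,-.334,.0477,1.417],'rack':[.4926,-.313,0,1.415]}
look('rack1',G,G,{'rack':['long_tube','short_tube']})
# shelf clearance: where would shelf edge (top row ~108) be
E
```

```text
long_tube score 0.79  3346 fixz [ 0.4209 -0.2938  0.0477  1.4186] 0.0031 freez [ 0.4203 -0.2939  0.0447  1.4194] 0.0018
short_tube score 0.75  2434 fixz [ 0.5679 -0.3295  0.0477  1.4172] 0.0211 freez [ 0.5697 -0.3313  0.0383  1.4179] 0.0108
rack score 0.72  4171 fixz [ 0.4949 -0.3071  0.      1.4192] 0.0415 freez [ 0.4949 -0.3071 -0.      1.4192] 0.0414
```

View pics/rack1.png

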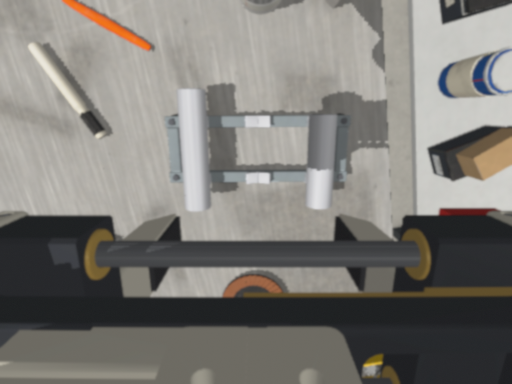

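Emit:
{"fn": "apply_moves", "kwargs": {
  "motion": "100 0 0 -5.3 0 0 0;100 5.25 -0.27 0 0 0 0;100 5.25 -0.27 0 0 0 0;100 5.25 -0.27 0 0 0 0;100 5.25 -0.27 0 0 0 0;100 5.25 -0.27 0 0 0 0;100 5.25 -0.27 0 0 0 0;100 5.25 -0.27 0 0 0 0;100 0 0 0 0 0 0.107;100 0 0 0 0 0 0;100 0 0 0 0 0 0"
}}

```text
time: 5.2
tool_pos: [0.5299, 0.0346, 0.2797]
tool_rot: [3.141, 0.0, 1.305]
contact_force: [0.3, 0.3, -0.1]
opening: 0.0917
grip_force: 0.0
```

Run:
```python
from look import *
G={'bar':[.5514,.168,.0456,1.304],'jig':[.5454,.148,0,1.303]}
look('jig1',G,G,{'jig':['bar']})
st,p,mk=pickle.load(open('rack1.pkl','rb'))
print(rayz(p,[[257,121],[257,178]],.034,st))
st=robot.observe();print(st['tool_pos'],st['tool_rot'])
```

```text
bar score 0.79 cut 2005 fixz [0.5537 0.1739 0.0456 1.3071] 0.006 freez [0.5533 0.1739 0.0355 1.3073] 0.005
jig score 0.78 cut 3471 fixz [0.5485 0.1536 0.     1.3127] 0.0135 freez [ 0.5483  0.153  -0.0031  1.3123] 0.0132
[[ 0.49969513 -0.27197749  0.034     ]
 [ 0.48847573 -0.34159811  0.034     ]]
[0.52992205 0.03442615 0.27970992] [3.14156605e+00 1.00834216e-04 1.30418666e+00]
```

View pics/jig1.png

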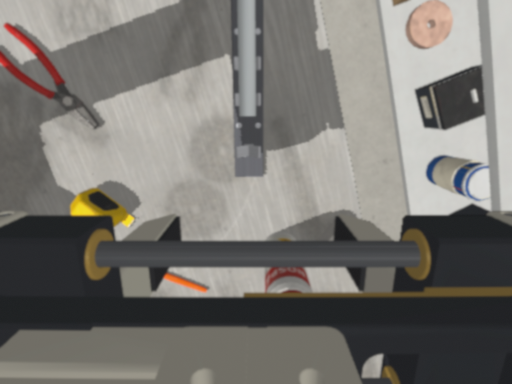

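Emit:
{"fn": "apply_moves", "kwargs": {
  "motion": "100 5 0 4 0 0 0;100 5 0 4 0 0 0;100 0 0 0 0 0 0;100 0 0 0 0 0 0"
}}

```text
time: 5.85
tool_pos: [0.5559, 0.1287, 0.202]
tool_rot: [3.141, 0.0, 1.305]
contact_force: [0.2, -0.8, -0.4]
opening: 0.0919
grip_force: 0.0
```

Run:
```python
from look import *
G={'bar':[.5530,.171,.0456,1.304],'jig':[.5475,.151,0,1.303]}
look('jig2',G,G,{'jig':['bar']})
a=pickle.load(open('jig1.pkl','rb'));b=pickle.load(open('jig2.pkl','rb'))
for o in G:
    V=[]
    for s,p,mk in(a,b):
        ig=np.zeros((384,512),bool); ig[:3]=1
        if o=='jig': ig|=cv2.dilate(mk['bar'].astype(np.uint8),np.ones((5,5)))>0
        V.append((p,s,mk[o]&~ig,ig))
    print(o,fit(o,V,G[o],(1,1,0,1)),fit(o,V,G[o]))
st=robot.observe();print(st['tool_pos'],st['tool_rot'])
```

```text
bar score 0.87  2947 fixz [0.5537 0.1741 0.0456 1.3022] 0.0039 freez [0.5537 0.1741 0.0462 1.3025] 0.0039
jig score 0.83  5502 fixz [0.5477 0.1508 0.     1.3111] 0.1428 freez [ 0.5492  0.1613 -0.0338  1.3138] 0.0522
bar (array([0.55371347, 0.17406449, 0.0456    , 1.30401062]), np.float64(0.011160550817323143)) (array([0.55372034, 0.17404761, 0.04569709, 1.30467287]), np.float64(0.011137594821688246))
jig (array([0.54799213, 0.15181185, 0.        , 1.31204832]), np.float64(0.16142536514234765)) (array([ 0.54823095,  0.15438199, -0.01380984,  1.31233792]), np.float64(0.116440774497077))
[0.55618991 0.12815975 0.20299561] [ 3.13919089e+00 -5.77143702e-04  1.30335072e+00]
```

View pics/jig2.png

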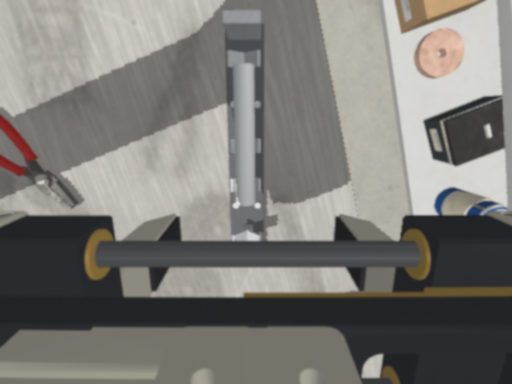

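Emit:
{"fn": "apply_moves", "kwargs": {
  "motion": "100 3.03 -0.7 0 0 0 0;100 3.02 -0.69 3 0 0 0;100 0 0 4.5 0 0 0;100 0 0 4.5 0 0 0;100 0 0 3 0 0 0;100 0 0 2.5 0 0 0;60 0 0 0 0 0 0;60 0 0 0 0 0 0",
  "force": 20
}}

```text
time: 7.0
tool_pos: [0.5592, 0.191, 0.0282]
tool_rot: [3.139, -0.001, 1.304]
contact_force: [0.5, 0.2, -0.5]
opening: 0.0763
grip_force: 0.0
```

Emit:
{"fn": "apply_moves", "kwargs": {
  "motion": "30 0 0 0 0 0 0;20 0 0 0 0 0 0;15 0 0 0 0 0 0;10 0 0 0 0 0 0;0 0 0 0 0 0 0;0 0 0 0 0 0 0;0 0 0 0 0 0 0;0 0 0 0 0 0 0",
  "force": 20
}}

```text
time: 8.0
tool_pos: [0.5582, 0.1913, 0.0266]
tool_rot: [3.141, 0.0, 1.305]
contact_force: [1.0, -0.0, -0.9]
opening: 0.0213
grip_force: 20.0
```

Emit:
{"fn": "apply_moves", "kwargs": {
  "motion": "0 0 0 -2 0 0 0;0 0 0 -5 0 0 0;0 0 0 -5.2 0 0 0;0 0 0 -5.2 0 0 0;0 0 0 -5 0 0 0;0 -4.83 0.68 0 0 0 0;0 -4.83 0.68 0 0 0 0;0 -4.83 0.68 0 0 0 0;0 -4.83 0.68 0 0 0 0;0 -4.83 0.68 0 0 0 0;0 -4.83 0.68 0 0 0 0;0 -4.83 0.68 0 0 0 0;0 -4.83 0.68 0 0 0 0;0 -4.83 0.68 0 0 0 0;0 -4.83 0.71 0 0 0 0;0 0 0 0 0 0 -0.114;0 0 0 4 0 0 0;0 0 0 5 0 0 0;0 0 0 5 0 0 0;0 0 0 0 0 0 0",
  "force": 30
}}

```text
time: 10.5
tool_pos: [0.4946, -0.2908, 0.107]
tool_rot: [-3.133, -0.005, 1.419]
contact_force: [1.6, -0.6, 0.1]
opening: 0.0211
grip_force: 30.0
```

Run:
```python
from look import *
st=robot.observe();print(st['tool_pos'],st['tool_rot'],st['contact_force'])
p=robot.read_camera('scene'); save(cv2_p:=p,'s2.png') if 0 else cv2.imwrite('pics/s2.png',cv2.resize(p['img'][150:330,150:400,::-1],None,fx=3,fy=3))
w=robot.read_camera('wrist')
V={}
for o,g in {'bar':[.4945,-.31,.075,1.418],'long_tube':[.4205,-.294,.0477,1.419],'rack':[.4949,-.3071,0,1.419]}.items():
    m,s=tr(o,p); print(o,s,fit(o,[(p,st,m,None)],g,(1,1,0,1)) if m is not None and o!='rack' else '')
    m,s=tr(o,w); print(o,s,m.sum() if m is not None else 0)
```

```text
[ 0.49457459 -0.2907556   0.10704888] [-3.1334013  -0.00460891  1.41865047] [ 1.58494311 -0.60732254  0.05540191]
bar 0.54 (array([ 0.53460484, -0.2626734 ,  0.075     ,  1.35987794]), np.float64(0.17987598435150529))
bar 0.73 5492
long_tube 0.97 (array([ 0.42165352, -0.29520969,  0.0477    ,  1.42415414]), np.float64(0.015299039358621116))
long_tube 0.88 3682
rack 0.92 
rack 0.62 3259
```

View pics/s2.png

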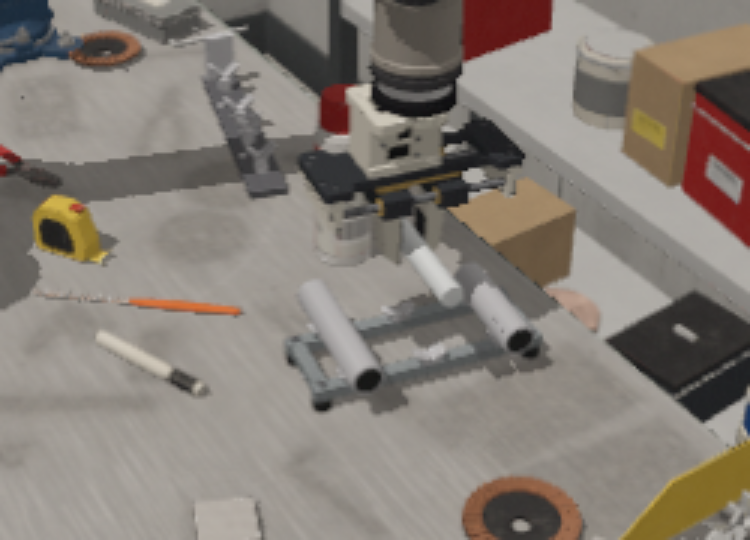

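Emit:
{"fn": "apply_moves", "kwargs": {
  "motion": "0 0 0 3 0 0 0;0 0 0 3 0 0 0;0 0 0 0 0 0 0;0 0 0 0 0 0 0"
}}

```text
time: 11.4
tool_pos: [0.4977, -0.2932, 0.052]
tool_rot: [3.14, 0.001, 1.419]
contact_force: [-0.3, -0.3, -1.0]
opening: 0.021
grip_force: 30.0
```

Run:
```python
from look import *
st=robot.observe();print(st['tool_pos'],st['tool_rot'],st['contact_force'])
dW=np.array([.4967,-.2928,.0233])-st['tool_pos'];print(tooldelta(st,dW)*100)
G={'long_tube':[.4205,-.294,.0477,1.419],'bar':[.4945,-.31,st['tool_pos'][2]+.019,1.419]}
look('rk2',G,G)
```

```text
[ 0.49770302 -0.29320536  0.05198727] [3.13982960e+00 1.03559595e-03 1.41873969e+00] [-0.27195171 -0.27471394 -0.97021764]
[ 0.02784611 -0.11034231  2.86850956]
long_tube score 0.82  5183 fixz [ 0.4198 -0.2936  0.0477  1.4075] 1.3387 freez [ 0.3058 -0.2854 -0.1982  1.9238] 0.544
bar score 0.64  5375 fixz [ 0.495  -0.3118  0.071   1.4216] 0.7994 freez [ 0.494  -0.3198 -0.0367  1.5062] 0.4631
```

Emit:
{"fn": "apply_moves", "kwargs": {
  "motion": "0 0 -0.1 1 0 0 0;0 0 0 1 0 0 0;0 0 0 0.5 0 0 0;0 0 0 0.2 0 0 0;0 0 0 0 0 0 0;0 0 0 0 0 0 0"
}}

```text
time: 12.3
tool_pos: [0.496, -0.2925, 0.0237]
tool_rot: [3.142, 0.0, 1.419]
contact_force: [0.8, 0.2, -0.6]
opening: 0.0207
grip_force: 30.0
```

Emit:
{"fn": "apply_moves", "kwargs": {
  "motion": "0 0 0 0.1 0 0 0;0 0 0 0 0 0 0;0 0 0 0 0 0 0"
}}

```text
time: 12.68
tool_pos: [0.4964, -0.2927, 0.0232]
tool_rot: [3.14, 0.001, 1.419]
contact_force: [-1.0, 1.6, 6.3]
opening: 0.0214
grip_force: 30.0
```

Emit:
{"fn": "apply_moves", "kwargs": {
  "motion": "30 0 0 0 0 0 0;38 0 0 0 0 0 0;45 0 0 0 0 0 0;45 0 0 0 0 0 0;45 0 0 -2 0 0 0;45 0 0 -5 0 0 0;45 0 0 -5 0 0 0;100 -3.7 0 -5 0 0 0;100 0 0 0 0 0 0;100 0 0 0 0 0 0",
  "force": 20
}}

```text
time: 13.92
tool_pos: [0.4899, -0.3287, 0.1919]
tool_rot: [-3.141, -0.001, 1.418]
contact_force: [-0.1, 1.0, -0.5]
opening: 0.0666
grip_force: 0.0
```

Run:
```python
from look import *
st=robot.observe();print(st['tool_pos'],st['tool_rot'],st['contact_force'])
G={'long_tube':[.4205,-.294,.0477,1.419],'short_tube':[.568,-.33,.0477,1.418],'bar':[.4945,-.31,.042,1.418],'rack':[.4945,-.307,0,1.418]}
look('rk3',G,G,{'rack':['long_tube','short_tube','bar']})
```

```text
[ 0.48990392 -0.3286532   0.19187658] [-3.14052777e+00 -8.29112420e-04  1.41826067e+00] [-0.07745997  0.98516377 -0.5150852 ]
long_tube score 0.81  3940 fixz [ 0.421  -0.293   0.0477  1.4184] 0.0372 freez [ 0.4176 -0.2924  0.0336  1.4181] 0.0126
short_tube score 0.79  3025 fixz [ 0.5678 -0.3287  0.0477  1.4189] 0.0326 freez [ 0.5709 -0.3305  0.0346  1.4183] 0.0126
bar score 0.94  2823 fixz [ 0.4944 -0.3105  0.042   1.4249] 0.0052 freez [ 0.4944 -0.3105  0.042   1.4249] 0.0052
rack score 0.71  4353 fixz [ 0.4944 -0.3074  0.      1.4159] 0.0426 freez [ 4.9450e-01 -3.0750e-01 -1.4000e-03  1.4165e+00] 0.0408
```

View pics/rk3.png

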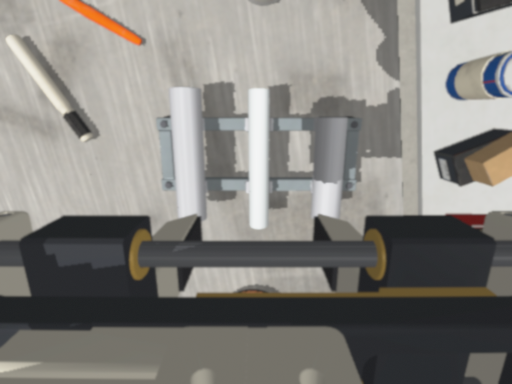

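Emit:
{"fn": "apply_moves", "kwargs": {
  "motion": "66 1.2 -3.7 0 0 0 0;66 1.21 -3.69 0 0 0 0;66 0 0 2 0 0 0;66 0 0 4.5 0 0 0;66 0 0 4.5 0 0 0;66 0 0 2.5 0 0 0;66 0 0 2 0 0 0;66 0 0 0 0 0 0;66 0 0 0 0 0 0",
  "force": 30
}}

```text
time: 15.3
tool_pos: [0.4213, -0.2942, 0.0381]
tool_rot: [3.141, 0.0, 1.419]
contact_force: [0.6, -0.6, 0.6]
opening: 0.0608
grip_force: 0.0
```

Emit:
{"fn": "apply_moves", "kwargs": {
  "motion": "60 0 0 0.5 0 0 0;40 0 0 0 0 0 0;34 0 0 0 0 0 0;30 0 0 0 0 0 0;20 0 0 0 0 0 0;10 0 0 0 0 0 0;0 0 0 0 0 0 0;0 0 0 0 0 0 0",
  "force": 30
}}

```text
time: 16.3
tool_pos: [0.4208, -0.2941, 0.0328]
tool_rot: [-3.141, 0.0, 1.419]
contact_force: [-3.7, -0.6, 5.6]
opening: 0.0312
grip_force: 30.0
```

Emit:
{"fn": "apply_moves", "kwargs": {
  "motion": "0 0 0 -2 0 0 0;0 0 0 -5 0 0 0;0 0 0 -5 0 0 0;0 0 0 -5 0 0 0;0 0 0 -5 0 0 0;0 5.1 0.64 0 0 0 0;0 5.1 0.64 0 0 0 0;0 5.1 0.64 0 0 0 0;0 5.1 0.64 0 0 0 0;0 5.1 0.64 0 0 0 0;0 5.1 0.64 0 0 0 0;0 5.1 0.64 0 0 0 0;0 5.1 0.64 0 0 0 0;0 5.1 0.64 0 0 0 0;0 5.1 0.64 0 0 0 0;0 0 0 0 0 0 0.114;0 0 0 4 0 0 0;0 0 0 4 0 0 0;0 0 0 4 0 0 0;0 0 0 0 0 0 0",
  "force": 40
}}

```text
time: 18.8
tool_pos: [0.5588, 0.2, 0.1286]
tool_rot: [-3.133, 0.004, 1.305]
contact_force: [-0.2, -0.1, -3.4]
opening: 0.0311
grip_force: 40.0
```

Run:
```python
from look import *
st=robot.observe();print(st['tool_pos'],st['tool_rot'],st['contact_force'])
z=st['tool_pos'][2]+.015
G={'long_tube':[st['tool_pos'][0],st['tool_pos'][1],z,1.305],'jig':[.548,.153,0,1.305]}
look('jg3',G,G,{'jig':['long_tube']})
```

```text
[0.55880497 0.19999945 0.12855768] [-3.13340503  0.00403108  1.3048411 ] [-0.17394478 -0.13276373 -3.3683505 ]
long_tube score 0.93  9401 fixz [0.5592 0.2006 0.1436 1.3034] 0.5462 freez [0.5579 0.2014 0.0852 1.3547] 0.3592
jig score 0.8  1463 fixz [0.5489 0.1506 0.     1.3225] 1.9773 freez [ 0.5654  0.1691 -0.2228  1.3185] 0.3863
```

View pics/jg3.png

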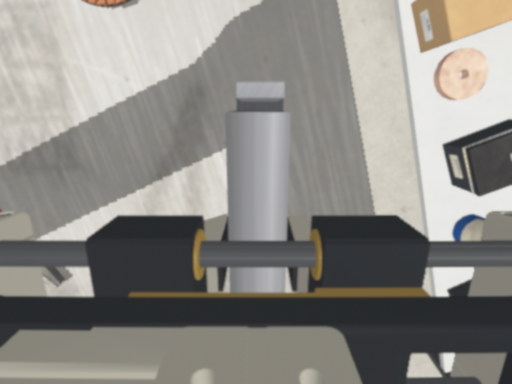

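Run:
```python
from look import *
st,p,mk=pickle.load(open('jg3.pkl','rb'))
e=np.array([np.cos(1.305),np.sin(1.305)]);b=np.array([.5537,.1740])-.021*e
for uv,z in (([261,97],.07),([261,82],.07),([259,112],.1436+.016)):
    X=rayz(p,[uv],z,st)[0]; print(X,(X[:2]-b)@e,(X[:2]-b)@[-e[1],e[0]])
im=p['img'].astype(int).mean(2); print(im[75:120,261].astype(int), im[75:120,248].astype(int))
s=robot.observe(); print(s['tool_pos'],s['tool_rot'])
s2=pickle.load(open('jig2.pkl','rb')); 
for v in (10,22,24,26): print(v,(rayz(s2[1],[[243,v]],.07,s2[0])[0][:2]-b)@e)
```

```text
[0.58193775 0.27670631 0.07      ] 0.1275170666020146 -0.0002674799546400486
[0.58461509 0.2866997  0.07      ] 0.13786279907923515 -0.0002257665097131767
[0.57793526 0.26698329 0.1596    ] 0.1170841178986762 0.0010404292313346795
[133 132 132 132 131 135 146 159 168 172 171 172 171 171 170 170 171 171
 170 169 168 162 149 131 119 112 101  92  89  87  87  87  87  87  85  86
 109 144 161 166 167 168 168 168 168] [131 131 130 130 131 133 144 158 169 173 174 173 171 172 171 171 171 170
 169 167 165 160 146 129 118 112 101  91  88  87  86  87  87  86  84  83
 104 133 148 150 150 150 150 150 151]
[0.56252052 0.20070403 0.13407003] [ 3.13940845e+00 -1.21577174e-03  1.30479789e+00]
10 0.13795075300091564
22 0.1280493450614487
24 0.12638205161315894
26 0.12470980912654389
```

Emit:
{"fn": "apply_moves", "kwargs": {
  "motion": "0 0 0 3 0 0 0;0 0 0 3 0 0 0;0 0 0 2 0 0 0;0 0 0 0.7 0 0 0;0 0 0 0 0 0 0;0 0 0 0 0 0 0"
}}

```text
time: 19.7
tool_pos: [0.5625, 0.2006, 0.0471]
tool_rot: [3.139, -0.001, 1.305]
contact_force: [0.3, 0.1, -4.0]
opening: 0.0309
grip_force: 40.0
```

Emit:
{"fn": "apply_moves", "kwargs": {
  "motion": "0 0 -0.1 0.5 0 0 0;0 0 0 0.3 0 0 0;0 0 0 0 0 0 0;0 0 0 0 0 0 0"
}}

```text
time: 20.2
tool_pos: [0.5607, 0.2006, 0.0379]
tool_rot: [3.141, -0.0, 1.305]
contact_force: [-0.2, -1.2, -0.3]
opening: 0.0308
grip_force: 40.0
```

Emit:
{"fn": "apply_moves", "kwargs": {
  "motion": "0 0.3 0 0 0 0 0;0 0.3 0 0 0 0 0;0 0.1 0 0 0 0 0;0 0 0 0 0 0 0;0 0 0 0 0 0 0"
}}

```text
time: 20.82
tool_pos: [0.5624, 0.207, 0.0378]
tool_rot: [3.141, 0.001, 1.305]
contact_force: [-1.8, -4.7, 3.0]
opening: 0.0311
grip_force: 40.0
```

Emit:
{"fn": "apply_moves", "kwargs": {
  "motion": "0 0.15 0 0 0 0 0;0 0 0 0 0 0 0;0 0 0 0 0 0 0"
}}

```text
time: 21.2
tool_pos: [0.5628, 0.2084, 0.0379]
tool_rot: [3.141, 0.001, 1.305]
contact_force: [-1.9, -4.8, 3.0]
opening: 0.0311
grip_force: 40.0
```

Emit:
{"fn": "apply_moves", "kwargs": {
  "motion": "0 0.15 0 0 0 0 0;0 0 0 0 0 0 0;0 0 0 0 0 0 0"
}}

```text
time: 21.58
tool_pos: [0.5629, 0.2087, 0.0378]
tool_rot: [-3.141, 0.003, 1.305]
contact_force: [-2.7, -9.4, 4.4]
opening: 0.0307
grip_force: 40.0
```

Emit:
{"fn": "apply_moves", "kwargs": {
  "motion": "0 0.12 0 0 0 0 0;0 0 0 0 0 0 0;0 0 0 0 0 0 0"
}}

```text
time: 21.95
tool_pos: [0.5628, 0.2087, 0.0378]
tool_rot: [-3.141, 0.005, 1.305]
contact_force: [-4.4, -14.4, 6.7]
opening: 0.0313
grip_force: 40.0
```

Emit:
{"fn": "apply_moves", "kwargs": {
  "motion": "40 0 0 0 0 0 0;50 0 0 0 0 0 0;60 0 0 0 0 0 0;60 0 0 0 0 0 0;70 0 0 -3 0 0 0;70 0 0 -5 0 0 0;70 0 0 -6 0 0 0;70 0 0 -6 0 0 0;70 0 0 0 0 0 0;70 0 0 0 0 0 0",
  "force": 30
}}

```text
time: 23.2
tool_pos: [0.5631, 0.2115, 0.2371]
tool_rot: [-3.141, 0.0, 1.305]
contact_force: [0.0, 0.4, -0.9]
opening: 0.0643
grip_force: 0.0
```

Run:
```python
from look import *
st=robot.observe();print(st['tool_pos'],st['tool_rot'],st['contact_force'])
G={'long_tube':[.563,.2087,.0526,1.305]}
look('jg4',G,G)
p=pickle.load(open('jg4.pkl','rb'))[1]; print(p['img'][60:150,258].mean(1).astype(int))
yaw=st['tool_rot'][2]
# go to short tube
T=np.array([.5676,-.3292]); u=np.array([np.cos(1.418),np.sin(1.418)])
print(tooldelta(st,[*(T-st['tool_pos'][:2]),0])*100)
```

```text
[0.56308455 0.21149794 0.23707525] [-3.14103987e+00  2.97901578e-04  1.30492318e+00] [ 0.01737538  0.43504477 -0.94693014]
long_tube score 0.66  2988 fixz [0.5632 0.2079 0.0526 1.311 ] 0.0056 freez [0.5631 0.2077 0.0508 1.3112] 0.0052
[122 121 121 121 122 123 123 123 122 122 123 123 123 123 123 124 124 122
 123 123 124 123 123 123 123 124 123 123 123 122 122 123 123 123 124 124
 124 123 123 121 113  97  88 105 134 152 157 158 157 157 156 156 155 152
 147 148 152 153 154 154 154 154 154 154 154 154 155 154 154 155 154 154
 154 154 154 154 154 154 153 153 153 153 153 153 153 153 154 153 153 153]
[-5.20513215e+01  1.46426233e+01  7.41198911e-03]
```

Emit:
{"fn": "apply_moves", "kwargs": {
  "motion": "66 -5.2 1.46 0 0 0 0;66 -5.2 1.46 0 0 0 0;66 -5.2 1.46 0 0 0 0;66 -5.2 1.46 0 0 0 0;66 -5.2 1.46 0 0 0 0;66 -5.2 1.46 0 0 0 0;66 -5.2 1.46 0 0 0 0;66 -5.2 1.46 0 0 0 0;66 -5.2 1.46 0 0 0 0;66 -5.2 1.46 0 0 0 0;66 0 0 0 0 0 -0.113;66 0 0 4 0 0 0;66 0 0 5 0 0 0;66 0 0 4 0 0 0;66 0 0 0 0 0 0;66 0 0 0 0 0 0;66 0 0 0 0 0 0",
  "force": 30
}}

```text
time: 25.42
tool_pos: [0.5686, -0.3293, 0.1098]
tool_rot: [3.138, 0.002, 1.418]
contact_force: [-0.6, 1.1, 0.2]
opening: 0.0608
grip_force: 0.0
```

Run:
```python
from look import *
st=robot.observe();print(st['tool_pos'],st['tool_rot'],st['contact_force'])
print(tooldelta(st,np.array([.567,-.329,.0328])-st['tool_pos'])*100)
p=robot.read_camera('wrist'); m,s=tr('short_tube',p); v,u=np.nonzero(m); print(s)
for r in (v.min()+5,v.min()+25,v.min()+50):
    c=u[v==r]; X=rayz(p,[[c.min(),r],[c.max(),r]],.0477,st); print(r,c.min(),c.max(),X.mean(0))
```

```text
[ 0.56859798 -0.32931613  0.10977561] [3.13839104e+00 1.74874942e-03 1.41783274e+00] [-0.56151817  1.13629811  0.16160272]
[ 0.02035653 -0.18739265  7.69697625]
0.62
137 235 276 [ 0.57527758 -0.27870781  0.0477    ]
157 235 275 [ 0.57252297 -0.29394097  0.0477    ]
182 236 275 [ 0.56982766 -0.31390566  0.0477    ]
```

Emit:
{"fn": "apply_moves", "kwargs": {
  "motion": "64 0 -0.1 3 0 0 0;64 0 0 2.5 0 0 0;64 0 0 1.5 0 0 0;62 0 0 0.6 0 0 0;50 0 0 0 0 0 0;40 0 0 0 0 0 0;34 0 0 0 0 0 0;30 0 0 0 0 0 0;20 0 0 0 0 0 0;10 0 0 0 0 0 0;0 0 0 0 0 0 0;0 0 0 0 0 0 0",
  "force": 30
}}

```text
time: 27.02
tool_pos: [0.5672, -0.3288, 0.0324]
tool_rot: [3.14, 0.001, 1.418]
contact_force: [0.9, -0.7, 5.1]
opening: 0.0313
grip_force: 30.0
```

Emit:
{"fn": "apply_moves", "kwargs": {
  "motion": "0 0 0 -2 0 0 0;0 0 0 -5 0 0 0;0 0 0 -5 0 0 0;0 0 0 -5 0 0 0;0 0 0 -5 0 0 0;0 4.98 -1.25 0 0 0 0;0 4.98 -1.25 0 0 0 0;0 4.98 -1.25 0 0 0 0;0 4.98 -1.25 0 0 0 0;0 4.98 -1.25 0 0 0 0;0 4.98 -1.25 0 0 0 0;0 4.98 -1.25 0 0 0 0;0 4.98 -1.25 0 0 0 0;0 0 0 0 0 0 0.111;0 0 0 4 0 0 0;0 0 0 5 0 0 0;0 0 0 4 0 0 0;0 0 0 0 0 0 0;0 0 0 0 0 0 0",
  "force": 40
}}

```text
time: 29.4
tool_pos: [0.5293, 0.0805, 0.1228]
tool_rot: [3.14, -0.0, 1.307]
contact_force: [0.2, 0.6, -1.5]
opening: 0.0314
grip_force: 40.0
```

Run:
```python
from look import *
st=robot.observe();print(st['tool_pos'],st['tool_rot'],st['contact_force'])
print(tooldelta(st,np.array([.5288,.0805,.0376])-st['tool_pos'])*100)
p=robot.read_camera('wrist'); save(p,'jg5.png')
for o in('long_tube','short_tube'):
    m,s=tr(o,p); 
    if m is not None: v,u=np.nonzero(m); print(o,s,v.min(),v.max(),u.min(),u.max())
```

```text
[0.52928056 0.08047496 0.12276114] [ 3.14024376e+00 -2.37826988e-04  1.30680318e+00] [ 0.16885931  0.57607678 -1.47460398]
[-0.01214783 -0.05853194  8.51604036]
long_tube 0.81 0 122 234 278
short_tube 0.69 142 292 226 289
```

View pics/jg5.png

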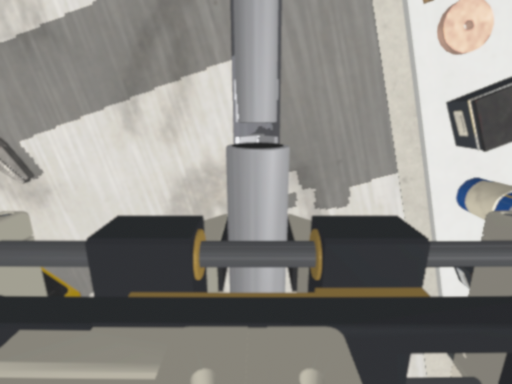

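Run:
```python
from look import *
st=robot.observe();p=robot.read_camera('wrist')
print(st['tool_pos'],rayz(p,[[257,123.5]],.0686,st),rayz(p,[[257,144.5]],st['tool_pos'][2]+.031,st))
```

```text
[0.52963388 0.08047517 0.12341898] [[0.54562302 0.13993645 0.0686    ]] [[0.54375196 0.13405939 0.15441898]]
```

Emit:
{"fn": "apply_moves", "kwargs": {
  "motion": "0 0 -0.05 3 0 0 0;0 0 0 3 0 0 0;0 0 0 1.5 0 0 0;0 0 0 0.6 0 0 0;0 0 0 0.3 0 0 0;0 0 0 0 0 0 0;0 0 0 0 0 0 0"
}}

```text
time: 30.48
tool_pos: [0.5285, 0.0806, 0.0383]
tool_rot: [3.14, -0.0, 1.307]
contact_force: [-0.1, -0.8, -2.2]
opening: 0.0308
grip_force: 40.0
```

Emit:
{"fn": "apply_moves", "kwargs": {
  "motion": "0 0 0 0.1 0 0 0;0 0 0 0 0 0 0;0 0 0 0 0 0 0"
}}

```text
time: 30.85
tool_pos: [0.5286, 0.0806, 0.0373]
tool_rot: [3.14, -0.0, 1.307]
contact_force: [-0.3, -0.2, 5.4]
opening: 0.0308
grip_force: 40.0
```

Seated; now slide toward the long tube.

Emit:
{"fn": "apply_moves", "kwargs": {
  "motion": "0 0.25 0 -0.05 0 0 0;0 0.15 0 0 0 0 0;0 0 0 0 0 0 0;0 0 0 0 0 0 0"
}}

```text
time: 31.35
tool_pos: [0.5296, 0.0842, 0.0373]
tool_rot: [3.14, 0.0, 1.307]
contact_force: [0.7, -4.4, 3.4]
opening: 0.0314
grip_force: 40.0
```

Emit:
{"fn": "apply_moves", "kwargs": {
  "motion": "0 0.15 0 0 0 0 0;0 0 0 0 0 0 0;0 0 0 0 0 0 0"
}}

```text
time: 31.72
tool_pos: [0.53, 0.0856, 0.0373]
tool_rot: [3.141, 0.0, 1.307]
contact_force: [0.8, -5.2, 4.6]
opening: 0.0313
grip_force: 40.0
```

Emit:
{"fn": "apply_moves", "kwargs": {
  "motion": "0 0.15 0 0 0 0 0;0 0 0 0 0 0 0;0 0 0 0 0 0 0"
}}

```text
time: 32.1
tool_pos: [0.5303, 0.0871, 0.0373]
tool_rot: [3.14, 0.0, 1.307]
contact_force: [1.3, -5.2, 4.3]
opening: 0.0308
grip_force: 40.0
```

Emit:
{"fn": "apply_moves", "kwargs": {
  "motion": "0 0.12 0 0 0 0 0;0 0 0 0 0 0 0;0 0 0 0 0 0 0"
}}

```text
time: 32.48
tool_pos: [0.5306, 0.0882, 0.0373]
tool_rot: [3.141, 0.0, 1.307]
contact_force: [1.4, -5.0, 4.6]
opening: 0.0312
grip_force: 40.0
```

Emit:
{"fn": "apply_moves", "kwargs": {
  "motion": "0 0.12 0 0 0 0 0;0 0 0 0 0 0 0;0 0 0 0 0 0 0"
}}

```text
time: 32.85
tool_pos: [0.5309, 0.0892, 0.0373]
tool_rot: [3.141, 0.0, 1.307]
contact_force: [1.0, -6.1, 4.1]
opening: 0.0312
grip_force: 40.0
```

Emit:
{"fn": "apply_moves", "kwargs": {
  "motion": "0 0.1 0 0 0 0 0;0 0 0 0 0 0 0;0 0 0 0 0 0 0"
}}

```text
time: 33.22
tool_pos: [0.5309, 0.0893, 0.0373]
tool_rot: [3.141, 0.002, 1.307]
contact_force: [-0.5, -11.1, 4.6]
opening: 0.0311
grip_force: 40.0
```

Emit:
{"fn": "apply_moves", "kwargs": {
  "motion": "0 0.1 0 0 0 0 0;0 0 0 0 0 0 0;0 0 0 0 0 0 0"
}}

```text
time: 33.6
tool_pos: [0.5309, 0.0893, 0.0373]
tool_rot: [3.141, 0.003, 1.307]
contact_force: [-1.0, -15.7, 6.0]
opening: 0.031
grip_force: 40.0
```

Emit:
{"fn": "apply_moves", "kwargs": {
  "motion": "0 0.06 0 0 0 0 0;40 0 0 0 0 0 0;50 0 0 0 0 0 0;60 0 0 0 0 0 0;70 0 0 0 0 0 0;70 0 0 -2 0 0 0;80 0 0 -5 0 0 0;80 0 0 -5 0 0 0;80 0 0 0 0 0 0;80 0 0 0 0 0 0"
}}

```text
time: 34.85
tool_pos: [0.5306, 0.0924, 0.1565]
tool_rot: [-3.141, 0.0, 1.307]
contact_force: [-0.7, -0.3, -0.8]
opening: 0.0735
grip_force: 0.0
```

Run:
```python
from look import *
st=robot.observe();p=robot.read_camera('wrist');print(st['tool_pos'])
t=robot.read_camera('top')
a=cv2.resize(p['img'][0:215,180:340],None,fx=2.6,fy=2.6,interpolation=cv2.INTER_CUBIC)
b=cv2.resize(t['img'][125:265,110:420],(384,172)); c=np.zeros((560,800,3),np.uint8); c[:a.shape[0],:a.shape[1]]=a; c[:172,416:]=b
cv2.imwrite('pics/fin.png',c[:,:,::-1])
print(p['img'][100:170,257].mean(1).astype(int))
for o in('can','block'): print(o,[(np.round(r['centre'],3),r['score']) for r in robot.search_frame(o,t)[:1]])
for o,g in {'bar':[.4945,-.31,.042,1.418]}.items():
    m,s=tr(o,t); print(o,s,fit(o,[(t,st,m,None)],g,(1,1,0,1)))
```

```text
[0.53061628 0.09236498 0.15647564]
[150 150 150 150 150 150 150 150 150 150 151 150 150 150 150 150 150 150
 150 150 150 150 151 150 150 150 150 150 150 149 149 150 150 149 145 140
 144 147 148 148 147 147 147 147 148 147 147 147 147 147 147 147 147 147
 147 147 147 146 147 147 146 147 146 147 147 146 147 146 147 146]
can [(array([ 0.512, -0.113,  0.176]), 0.79)]
block [(array([ 0.62 , -0.121,  0.029]), 0.77)]
bar 0.72 (array([ 0.49180932, -0.31485447,  0.042     ,  1.41856864]), np.float64(0.02174585028345805))
```

View pics/fin.png

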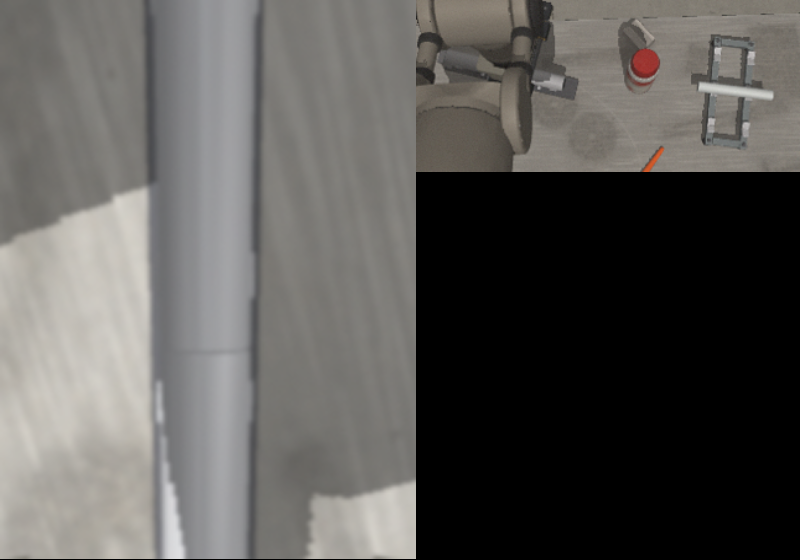

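```bash
python3 -c "
from cell import robot
print(robot.hand_in())"
```

```text
the job is handed in; nothing more can be done
None
```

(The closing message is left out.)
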